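Slide the shelf board into its notches

ROBOT

A 6-joint arm with a two-finger parallel gripper is mounted at the origin on the work surface. World frame = base frame: x ahead of the robot, y to its left, z up, the work surface at z = 0. Lengths are in m, angles in rad, forces in N, time in s.
With the tool pointing down it reaches from about 0.425 to 0.95 m from the base axis. Payload 3.5 kg.
Tool frame: the origin (TCP) lies on the centre line of the jaws, within the pads' length; the fingertips stand ctrl.finger_overhang ahead of it and the grasp point (between the pads) lies 6 mm ahead of it (ctrl.finger_overhang is the distance from the TCP to the fingertips, in m); z points along the fingers, y is the line along which they close (so a half turn about z gives the same grasp; the last joint's range is limited). The gripper opens to 85 mm and grips with 20 to 120 N. Pads are 22 mm wide; open, the fingers measure 114 mm over their backs; the gripper's body (76 mm by 85 mm) begins 54 mm behind the grasp point. The pads swing forward as they close: fully open they stand 13 mm farther back than shut.
Start: joints at [0.979, 0.286, 1.577, -0, 1.279, -0.15], TCP at [0.289, 0.61, 0.218] pointing down, gripper open.
Joint ranges: [-2.77, 2.77], [-0.9, 2.22], [0.21, 2.48], [-1.53, 4.67], [0.24, 2.81], [-2.84, 2.84]. Speed limits (rad/s): [2.79, 2.79, 3.14, 3.14, 3.14, 3.14].

INTERFACE

Orientations are given as a unit quaternion [x, y, z, w].
In Python, from rig import sensors, camera, workorder, finder, ctrl gives the robot as it stands.
- The arm moves only by the tool servo_tool, never from a script. Its argument "deltas" is a list that holds one entry, the list of rows, each a list of 7 numbers: the shift along the tool's x, y, z in m, then the turn, a rotation vector about the tool's x, y, z in rad, then the finger opening in m, from 0 to 0.0854. In form: [[[x, y, z, ax, ay, az, grip], ...]]. A call has 1 to 5 rows; each row is the pose to reach, as a shift and turn from the pose commanded when the call began, along the tool's axes at that moment; what a row does not reach only later rows make up. A row lasts 1/8 s, in which the tool goes at most 62.5 mm and 10.7 degrees, less where a joint would pass 70% of its speed; a pose out of reach is approached as far as the arm can. A call with a gripper value outside its range is refused whole. The fingers move at their own pace and stop on an object; "newtons" is the grip in N (left out, the last holds). Time passes only in rows, so rows that repeat a pose let the fingers close. It gives the time, the measured TCP pose, the force, the opening and the grip force at its end, in the units of the state.
- sensors.read_state(): the state, without advancing time (a new reading comes with each control period).
- camera(name): name is "side" or "top" or "wrist"; returns a dict with "image" (480x640x3 uint8, red, green, blue), "mtx" (3x3 intrinsics, pixels), "extrinsics" (4x4, takes a point from world to camera coordinates). Camera axes: x right, y up, looking along -z (the intrinsics and any distortion apply to the point x, -y, -z); pixel columns grow to the right and rows downward; lengths in m; the calibration is good to about 2 mm. The wrist camera is an equidistant fisheye: a pixel r from the principal point sees the ray r / f radians off the axis. A picture is of the moment at which its call begins. There is no depth.
- workorder.close_job(): hands the job in; it is judged then, once.
Trained networks look in the newest picture that a camera, given by its name, has taken for a name from the list of things; names that differ only in an ending like _2 or _b are one class to them, and where a whole thing is asked for, a point or a joint stands for the part that bears it (a point fixed in the world has none). Each returns a list of dicts, best first, with "score" (0 to 1); they miss things now and then, are a little off and sometimes report something else, mostly with a low value. They report only what shows in the picture. A call takes as long as a camera call. They do not tell look-alikes from the thing itself.
- finder.spot_in(camera, name): "centre" ([column, row] in pixels, amid what is visible of it).
- finder.tip_of(camera, name): "centre" ([column, row] in pixels: a listed point, or the origin of a listed thing).
The state is a dict: "t": time; "qpos": joint angles; "dq": joint speeds; "joint_torque": joint torques, N m; "ee_pos": TCP position; "tool_rot": TCP orientation; "force": force on the tool from outside, world axes, zero at the start; "wrist_torque": the same for the moment, N m; "finger_gap": finger opening in m; "gripper_force": force on a finger pad.
Only numpy, scipy, OpenCV 4.12 (cv2) and the standard library are available. Lean on these libraries where they do the work, as an engineer would, in place of code of your own. Each camera call takes 0.05 s, during which the arm holds its last target. There are 200 camera calls.

TASK

Push the grey shelf board along the rails of the book rack with your fingertips until it drops into its locating slots at the middle of the rack and sits down level on the rails, with the small book still lying on it. Only push it: do not lift the board or the book, and leave the bookend on the rails and the other things on the table where they are. Finish with the hand clear of everything.

Things in the scene. Friction and masses are not known exactly. Their poses are not given: they have to be found in the camera images.
- rack: Low rack fixed to the table, lying roughly left to right, 520 mm along its x, 164 mm wide, origin centre of underside, z up. Two aluminium rails along x at y = +/-(36 to 78) mm, tops 50 mm high; open between them but for cross-bars 28 mm high. White side guides (inner faces y = +/-78, 62 mm high) keep the board straight; the ends are open
- home (a point): Middle of the rack, level with the rail tops, rack's axes. Around it the rail tops have four slots 22 mm long, 10 mm deep: at x = +50 mm in the outer half of each rail (y = +/-67), at x = -50 in the inner half (y = +/-47). The board is home when its origin is at x = 0 here, 7 mm lower, with a foot in each slot
- board: Grey steel shelf board riding on the rails, 140 mm along them (its x, same sense as the rack's), 150 mm wide, 0.5 to 0.85 kg. Origin at centre, level with the bottom of its four feet (7 mm high, 14 mm long, 4 mm play each way in the slots). Slides with a few N. Starts 112 to 155 mm from home at either end. Pushed slowly (about 40 mm/s) it drops by itself, then stops firmly against the slot ends
- lip_a (a point): Middle of the outer face of the upturned lip at the board's +x end, 70 mm from its centre and 25 mm above its origin; the lip is 4 mm thick, spans the width, from 7 to 46 mm above the origin. Push here near mid width towards -x
- lip_b (a point): The same on the lip at the board's -x end; push here towards +x
- book: Small blue closed book, 75 x 110 x 24 mm, lying on the board's plate between the lips, loose. Origin at the centre of its underside
- bookend: Dark steel bookend standing loose on the same rails at the other end from the board: base 60 mm along the rails, 150 wide, 3 thick; upright 120 mm wide, 84 mm tall across its middle. Origin centre of underside, 50 mm above the table. Its base is at least 12 mm clear of the board's home place
- spool: Orange thread spool standing on the table, 32 mm across, 35 mm tall, origin at its underside
- hoop: Wooden embroidery hoop lying flat beyond the rack, 130 mm across, 10 mm high, origin at the centre of its underside
- phone: Black phone lying flat, 150 x 72 x 9 mm, origin at the centre of its underside
- mug: White mug near the left end of the rack, 76 mm across, 90 mm tall, origin at the centre of its underside
- jar: Glass jar with a cap near the right end of the rack, 60 mm across, 80 mm tall, origin at the centre of its underside
- dictionary: Thick red closed book lying on the table at the right, 150 x 210 x 45 mm, origin at the centre of its underside
Not all that is in view belongs to the job. There is more than one size of the board; the job needs the largest. Of the things that look like the book, the larger one is meant.

How it is judged:
By the outcome, as a careful person would: the job done as asked, in the order asked, and still so for the second after the job is handed in, with the robot touching nothing.
It also fails if it takes over 42 s, if anything falls off the work surface, if the arm or the gripper's body presses on something with over 40 N, if the wrist force passes 120 N, or if a joint passes its speed limit or range.

## Working session

There is one attempt and no reset: what is moved stays moved. The work goes in short steps, Python scripts to look and compute and a tool call to move; the robot and the scene stay as the last step left them, time stands still between calls to the robot, and variables do not carry over. Pictures are saved under pics/ and viewed, at most 10 in all, crops included, and the job is handed in when it is done.

Besides the shell and the picture viewer there is one more tool, called by a JSON object that holds its "name" and its "arguments". servo_tool: Moves the arm, as the interface text tells. Its arguments: {"type":"object","properties":{"deltas":{"type":"array"},"newtons":{"type":"number"}},"required":["deltas"]}

```bash
mkdir -p pics; ls
cat > h.py <<'E'
import numpy as np, cv2
from rig import sensors, camera, workorder, finder, ctrl
def ray(c,px):
    K=c["mtx"];E=np.array(c["extrinsics"])
    d=np.array([(px[0]-K[0][2])/K[0][0],-(px[1]-K[1][2])/K[1][1],-1.])
    R=E[:3,:3];return -R.T@E[:3,3],R.T@d
def at_z(c,px,z):
    o,d=ray(c,px);return o+d*(z-o[2])/d[2]
def proj(c,p):
    E=np.array(c["extrinsics"]);q=E[:3,:3]@np.array(p)+E[:3,3];K=c["mtx"]
    return [K[0][2]+K[0][0]*q[0]/-q[2],K[1][2]-K[1][1]*q[1]/-q[2]]
E
python3 - <<'E'
from h import *
np.set_printoptions(precision=4,suppress=True)
s=sensors.read_state();print(s["t"],s["ee_pos"],s["tool_rot"],ctrl.finger_overhang,s["force"])
Z=dict(rack=0,home=.05,board=.05,lip_a=.075,lip_b=.075,book=.059,bookend=.05,mug=0,jar=0,spool=0)
for n in("top","side"):
    c=camera(n);cv2.imwrite(f"pics/{n}0.png",c["image"][:,:,::-1]);print(n,c["mtx"].tolist() if 0 else c["mtx"][0])
    for k,z in Z.items():
        print(k,[(np.round(r["centre"]),round(r["score"],2),at_z(c,r["centre"],z)[:2]) for r in finder.tip_of(n,k)[:4]])
E
```

```text
pics
0.0 [0.2882 0.6096 0.2163] [ 0.2191  0.9757 -0.0011 -0.0004] 0.025 [-0.8325  0.2318 -1.1184]
top [475.3692   0.     330.0479]
rack [(array([286., 239.]), 0.61, array([0.5154, 0.0436])), (array([370., 258.]), 0.57, array([ 0.4673, -0.1693]))]
home [(array([285., 238.]), 0.78, array([0.5154, 0.0425]))]
board []
lip_a [(array([368., 258.]), 0.87, array([ 0.4656, -0.1561])), (array([217., 157.]), 0.85, array([0.7085, 0.205 ])), (array([309., 245.]), 0.84, array([ 0.4951, -0.0175])), (array([170., 375.]), 0.69, array([0.1938, 0.3073]))]
lip_b [(array([368., 258.]), 0.87, array([ 0.4656, -0.1561])), (array([217., 157.]), 0.85, array([0.7085, 0.205 ])), (array([309., 245.]), 0.84, array([ 0.4951, -0.0175])), (array([170., 375.]), 0.69, array([0.1938, 0.3073]))]
book [(array([427., 264.]), 0.96, array([ 0.4511, -0.2992])), (array([341., 248.]), 0.82, array([ 0.4888, -0.0936]))]
bookend [(array([221., 223.]), 0.95, array([0.5521, 0.1983]))]
mug [(array([125., 210.]), 0.92, array([0.5901, 0.4543]))]
jar [(array([464., 199.]), 0.66, array([ 0.6169, -0.409 ]))]
spool [(array([143., 317.]), 
[... 418 characters left out ...]
), (array([369., 180.]), 0.82, array([0.7718, 0.1077]))]
lip_b [(array([208., 216.]), 0.91, array([0.2231, 0.1494])), (array([321., 244.]), 0.85, array([ 0.4632, -0.1424])), (array([311., 218.]), 0.84, array([ 0.4954, -0.0118])), (array([369., 180.]), 0.82, array([0.7718, 0.1077]))]
book [(array([345., 303.]), 0.78, array([ 0.4143, -0.366 ])), (array([321., 238.]), 0.61, array([ 0.4852, -0.0956]))]
bookend [(array([302., 189.]), 0.79, array([0.5652, 0.2012]))]
mug [(array([283., 170.]), 0.76, array([0.597 , 0.4484]))]
jar [(array([425., 304.]), 0.87, array([ 0.6268, -0.4131])), (array([387., 373.]), 0.69, array([ 0.4193, -0.5509]))]
spool [(array([216., 190.]), 0.6, array([0.3202, 0.4242]))]
```

View pics/top0.png

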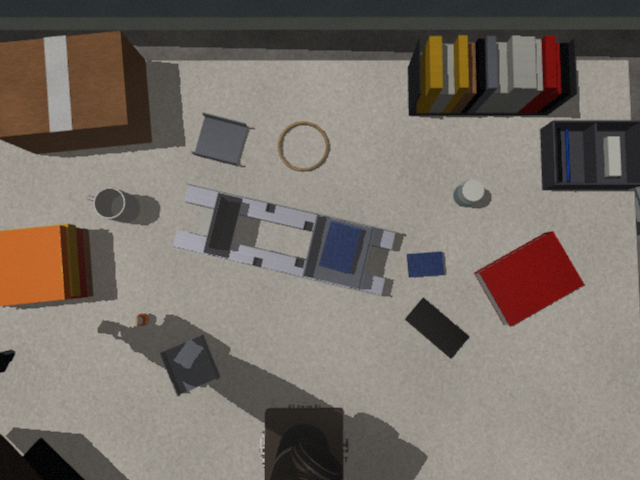

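View pics/side0.png

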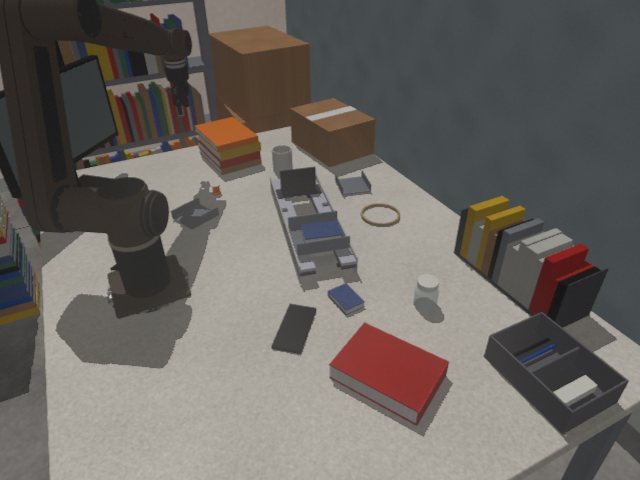

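The top view shows the rack running from about (180,215) to (400,265). The bookend is at the left (222,223). The board with the large book is at the right (342,248), and the small book is off the rack at (427,264). I'll crop in to refine the rack axis.

Run:
```python
from h import *
im=cv2.imread("pics/top0.png")[170:310,165:420]
cv2.imwrite("pics/crop.png",cv2.resize(im,None,fx=3,fy=3,interpolation=cv2.INTER_CUBIC))
```

```text
(no output)
```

View pics/crop.png

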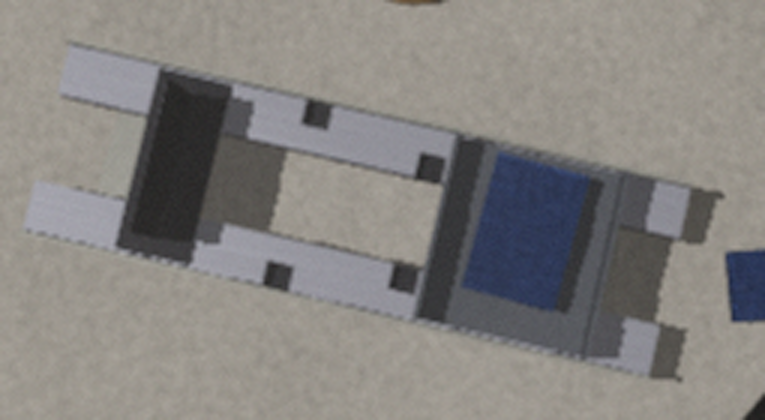

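Crop: the outer-half slots are on the left at (317,115) and (278,276). The inner-half slots are on the right at (431,166) and (403,278). So rack +x points left, and I push lip_b (right end) leftwards.

Run:
```python
from h import *
from scipy.optimize import least_squares
np.set_printoptions(precision=4,suppress=True)
c=camera("top")
P=[((.05,-.067),(317,115)),((.05,.067),(278,276)),((-.05,-.047),(431,166)),((-.05,.047),(403,278)),((.26,-.036),(58,97)),((.26,.036),(33,184)),((.26,.078),(25,231)),((.26,-.078),(68,45))]
m=np.array([p[0] for p in P]);w=np.array([at_z(c,(p[1][0]/3+165,p[1][1]/3+170),.05)[:2] for p in P])
def T(v,m):
    a,b=np.cos(v[2]),np.sin(v[2]);return m@np.array([[a,b],[-b,a]])+v[:2]
r=least_squares(lambda v:(T(v,m)-w).ravel(),[.514,.04,1.34],loss="soft_l1",f_scale=.003)
v=r.x;print(v,np.degrees(v[2]));print(T(v,m)-w)
# lip b top outer edge z=.096 on crop (620,172)-(585,355)
for p in[(620,172),(585,355),(603,263)]:
    q=at_z(c,(p[0]/3+165,p[1]/3+170),.096)[:2]-v[:2];u=np.array([np.cos(v[2]),np.sin(v[2])]);print("lipb rack xy",q@u,q@[-u[1],u[0]])
u=np.array([np.cos(v[2]),np.sin(v[2])])
for d in(-.25,-.081):print(d,v[:2]+d*u,np.linalg.norm(v[:2]+d*u))
```

```text
[0.5108 0.0443 1.3461] 77.12656759653626
[[-0.0001  0.0005]
 [ 0.0001 -0.0006]
 [ 0.0001  0.0002]
 [-0.0007 -0.0016]
 [ 0.001   0.0015]
 [ 0.0017 -0.0015]
 [-0.0011  0.002 ]
 [-0.0008 -0.0004]]
lipb rack xy -0.1978904290319005 -0.07043814065128708
lipb rack xy -0.201726063201895 0.07438398845215763
lipb rack xy -0.20011275110826077 0.0018236267785556525
-0.25 [ 0.4551 -0.1994] 0.49691718192433304
-0.081 [ 0.4928 -0.0347] 0.4940175004487466
```

```bash
cat >> h.py <<'E'
from scipy.spatial.transform import Rotation as Ro
YT=1.3461-np.pi/2   # target heading of tool y
V=np.array([.5108,.0443]);U=np.array([np.cos(1.3461),np.sin(1.3461)])
def rows(W,g=0):
    "W: list of (x,y,z,yaw of tool y), printed as servo rows from the measured pose"
    s=sensors.read_state();R=Ro.from_quat(s["tool_rot"])
    for x,y,z,a in W:
        T=Ro.from_matrix(np.array([[-np.sin(a),np.cos(a),0],[np.cos(a),np.sin(a),0],[0,0,-1]]))
        print(np.round(np.r_[R.inv().apply(np.array([x,y,z])-s["ee_pos"]),(R.inv()*T).as_rotvec(),g],3).tolist())
def arc(n):
    s=sensors.read_state();p=s["ee_pos"];y=Ro.from_quat(s["tool_rot"]).as_matrix()[:,1];a=np.arctan2(y[1],y[0])
    e=V-.241*U;P=np.array([np.hypot(*p[:2]),np.arctan2(p[1],p[0]),p[2],a]);Q=np.array([np.hypot(*e),np.arctan2(e[1],e[0]),.2,YT])
    W=[P+(Q-P)*k/n for k in range(1,min(n,5)+1)]
    rows([(w[0]*np.cos(w[1]),w[0]*np.sin(w[1]),w[2],w[3]) for w in W])
E
python3 -c "
from h import *
arc(20)"
```

```text
[-0.051, -0.011, 0.001, 0.0, 0.0, 0.068, 0.0]
[-0.1, -0.026, 0.002, 0.0, 0.0, 0.135, 0.0]
[-0.147, -0.044, 0.003, 0.0, -0.0, 0.203, 0.0]
[-0.192, -0.065, 0.004, 0.0, -0.0, 0.271, 0.0]
[-0.234, -0.09, 0.004, 0.0, -0.0, 0.338, 0.0]
```

{"name": "servo_tool", "arguments": {"deltas": [[[-0.051,-0.011,0.001,0,0,0.068,0],[-0.1,-0.026,0.002,0,0,0.135,0],[-0.147,-0.044,0.003,0,0,0.203,0],[-0.192,-0.065,0.004,0,0,0.271,0],[-0.234,-0.09,0.004,0,0,0.338,0]]], "newtons": 40}}

```text
t: 1.78
ee_pos: [0.4627, 0.4275, 0.2136]
tool_rot: [0.381, 0.925, 0.0, 0.0]
force: [0.8, 0.9, 0.9]
finger_gap: -0.0003
gripper_force: 0.0
```

```bash
python3 -c "
from h import *
arc(15)"
```

```text
[-0.047, -0.013, 0.001, 0.0, 0.0, 0.068, 0.0]
[-0.092, -0.029, 0.002, 0.0, 0.0, 0.135, 0.0]
[-0.134, -0.048, 0.003, 0.0, 0.0, 0.203, 0.0]
[-0.175, -0.071, 0.004, 0.0, 0.0, 0.27, 0.0]
[-0.213, -0.096, 0.005, 0.0, 0.0, 0.338, 0.0]
```

{"name": "servo_tool", "arguments": {"deltas": [[[-0.047,-0.013,0.001,0,0,0.068,0],[-0.092,-0.029,0.002,0,0,0.135,0],[-0.134,-0.048,0.003,0,0,0.203,0],[-0.175,-0.071,0.004,0,0,0.27,0],[-0.213,-0.096,0.005,0,0,0.338,0]]]}}

```text
t: 2.4
ee_pos: [0.5461, 0.2092, 0.2088]
tool_rot: [0.531, 0.847, 0.0, 0.0]
force: [0.0, -0.4, -0.0]
finger_gap: 0.0002
gripper_force: 0.0
```

```bash
python3 -c "
from h import *
arc(10)"
```

```text
[-0.043, -0.014, 0.001, 0.001, 0.0, 0.068, 0.0]
[-0.084, -0.032, 0.002, 0.001, 0.0, 0.135, 0.0]
[-0.122, -0.052, 0.003, 0.001, 0.0, 0.203, 0.0]
[-0.159, -0.075, 0.003, 0.001, 0.0, 0.27, 0.0]
[-0.193, -0.1, 0.004, 0.001, 0.0, 0.338, 0.0]
```

{"name": "servo_tool", "arguments": {"deltas": [[[-0.043,-0.014,0.001,0,0,0.068,0],[-0.084,-0.032,0.002,0,0,0.135,0],[-0.122,-0.052,0.003,0,0,0.203,0],[-0.159,-0.075,0.004,0,0,0.27,0],[-0.193,-0.1,0.004,0,0,0.338,0]]]}}

```text
t: 3.02
ee_pos: [0.54, -0.008, 0.2047]
tool_rot: [0.666, 0.746, 0.0, 0.0]
force: [0.6, -0.8, 0.5]
finger_gap: 0.0002
gripper_force: 0.0
```

```bash
python3 -c "
from h import *
arc(5)"
```

```text
[-0.039, -0.016, 0.001, 0.0, 0.0, 0.067, 0.0]
[-0.075, -0.034, 0.002, 0.0, 0.0, 0.135, 0.0]
[-0.11, -0.055, 0.003, 0.0, 0.0, 0.202, 0.0]
[-0.142, -0.078, 0.004, 0.0, 0.0, 0.27, 0.0]
[-0.172, -0.103, 0.005, 0.0, 0.0, 0.337, 0.0]
```

{"name": "servo_tool", "arguments": {"deltas": [[[-0.039,-0.016,0.001,0,0,0.067,0],[-0.075,-0.034,0.002,0,0,0.135,0],[-0.11,-0.055,0.003,0,0,0.202,0],[-0.142,-0.078,0.004,0,0,0.27,0],[-0.172,-0.103,0.005,0,0,0.337,0]]]}}

```text
t: 3.65
ee_pos: [0.457, -0.1904, 0.1999]
tool_rot: [0.782, 0.624, 0.0, 0.0]
force: [0.2, -0.1, -0.2]
finger_gap: -0.0002
gripper_force: 0.0
```

```bash
python3 -c "
from h import *
e=V-.241*U
rows([(*e,z,YT) for z in(.17,.14,.115,.095,.087)])
s=sensors.read_state();d=s['ee_pos'][:2]-V;print('rack xy',d@U,d@[-U[1],U[0]])"
```

```text
[-0.0, 0.0, 0.03, 0.001, 0.0, 0.0, 0.0]
[-0.0, 0.0, 0.06, 0.001, 0.0, 0.0, 0.0]
[-0.0, 0.0, 0.085, 0.001, 0.0, 0.0, 0.0]
[-0.0, 0.0, 0.105, 0.001, 0.0, 0.0, 0.0]
[-0.0, 0.0, 0.113, 0.001, 0.0, 0.0, 0.0]
rack xy -0.24082573735012583 0.0001963619521199643
```

{"name": "servo_tool", "arguments": {"deltas": [[[0,0,0.03,0,0,0,0],[0,0,0.06,0,0,0,0],[0,0,0.085,0,0,0,0],[0,0,0.105,0,0,0,0],[0,0,0.113,0,0,0,0]]]}}

```text
t: 4.28
ee_pos: [0.4569, -0.1888, 0.0855]
tool_rot: [0.781, 0.624, -0.0, -0.001]
force: [0.1, 0.4, -0.6]
finger_gap: -0.0001
gripper_force: 0.0
```

{"name": "servo_tool", "arguments": {"deltas": [[[0.005,0,0,0,0,0,0],[0.01,0,0,0,0,0,0],[0.015,0,0,0,0,0,0],[0.02,0,0,0,0,0,0],[0.025,0,0,0,0,0,0]]]}}

```text
t: 4.9
ee_pos: [0.4633, -0.1645, 0.0869]
tool_rot: [0.781, 0.624, 0.0, 0.0]
force: [-1.0, -0.0, 0.2]
finger_gap: 0.0003
gripper_force: 0.0
```

{"name": "servo_tool", "arguments": {"deltas": [[[0.004,0,0,0,0,0,0],[0.008,0,0,0,0,0,0],[0.012,0,0,0,0,0,0],[0.016,0,0,0,0,0,0],[0.02,0,0,0,0,0,0]]]}}

```text
t: 5.52
ee_pos: [0.4675, -0.1451, 0.0866]
tool_rot: [0.781, 0.624, -0.0, -0.0]
force: [0.1, -0.6, -0.6]
finger_gap: -0.0003
gripper_force: 0.0
```

Run:
```python
from h import *
s=sensors.read_state();d=s['ee_pos'][:2]-V;print('rack xy',d@U,d@[-U[1],U[0]],s["force"],s["t"])
c=camera("top");cv2.imwrite("pics/c1.png",cv2.resize(c["image"][170:310,165:420,::-1],None,fx=3,fy=3,interpolation=cv2.INTER_CUBIC))
```

```text
rack xy -0.19428335273967162 1.0941124375427879e-05 [ 0.11960083 -0.60616923 -0.61186866] 5.525
```

View pics/c1.png

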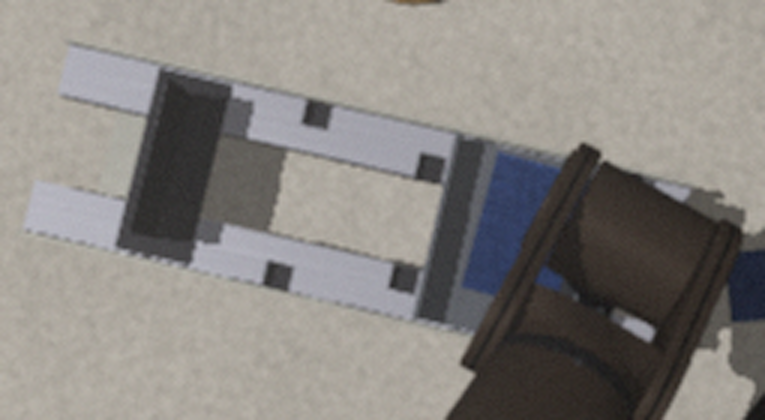

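The board has not moved: its left lip is still at (455,135) and there is no force yet. I'll check the fingertip height from the side.

Run:
```python
from h import *
c=camera("side");im=c["image"][160:290,240:400,::-1].copy()
s=sensors.read_state();p=s['ee_pos'].copy();print(proj(c,p));p[2]-=.025;print(proj(c,p))
cv2.imwrite("pics/s1.png",cv2.resize(im,None,fx=4,fy=4,interpolation=cv2.INTER_CUBIC))
print([(r["centre"],r["score"],(at_z(c,r["centre"],.075)[:2]-V)@U) for r in finder.tip_of("side","lip_b")])
```

```text
[np.float64(322.8277782485243), np.float64(240.58339683265922)]
[np.float64(322.923948357413), np.float64(247.80416568034832)]
[([365.1, 182.1], 0.97, np.float64(0.11184120959980537)), ([337.1, 184.0], 0.84, np.float64(0.12447195353166907)), ([313.7, 214.7], 0.82, np.float64(-0.04075884626536562)), ([204.8, 216.8], 0.76, np.float64(0.03515394797294865)), ([323.0, 244.3], 0.75, np.float64(-0.19584304632941257)), ([186.4, 206.0], 0.72, np.float64(0.11466970678421641))]
```

View pics/s1.png

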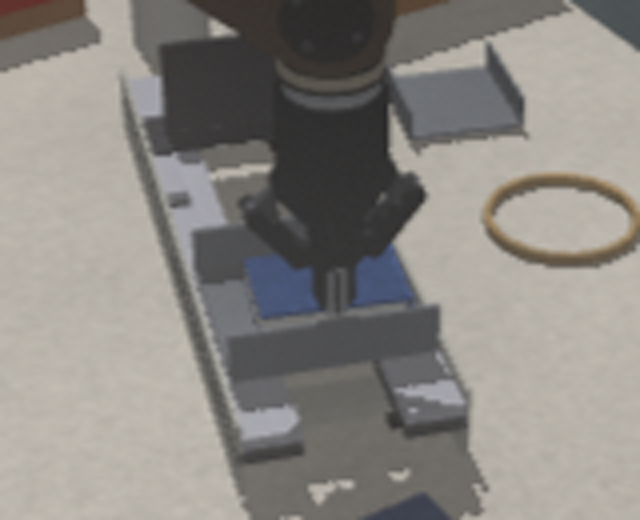

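Run:
```python
from h import *
np.set_printoptions(precision=4,suppress=True)
c=camera("side");N=np.array([-U[1],U[0]])
for p in [(230,340),(440,307),(335,324)]:
    q=(p[0]/4+240,p[1]/4+160)
    for z in(.096,):
        d=at_z(c,q,z)[:2]-V;print(p,z,d@U,d@N)
for q in[(-.26,.036),(-.26,-.036),(.05,.067)]:
    a=proj(c,[*(V+q[0]*U+q[1]*N),.05]);print(q,(a[0]-240)*4,(a[1]-160)*4)
s=sensors.read_state();print(s["ee_pos"],s["force"],s["wrist_torque"],s["joint_torque"])
w=camera("wrist");cv2.imwrite("pics/w1.png",w["image"][:,:,::-1])
```

```text
(230, 340) 0.096 -0.20875862537023077 0.07452989602359504
(440, 307) 0.096 -0.20879262209497174 -0.07396293672128863
(335, 324) 0.096 -0.209341228169698 0.00119671655271769
(-0.26, 0.036) 304.22436017192604 429.72106574763484
(-0.26, -0.036) 406.9822165733574 412.5333847844249
(0.05, 0.067) 175.72890643757023 199.4990395325857
[ 0.4675 -0.1453  0.0866] [ 0.2243 -0.6843 -0.6256] [-0.0049 -0.0254  0.0096] [  0.0855 -26.3628 -25.1276   0.0036   0.0031   0.0018]
```

View pics/w1.png

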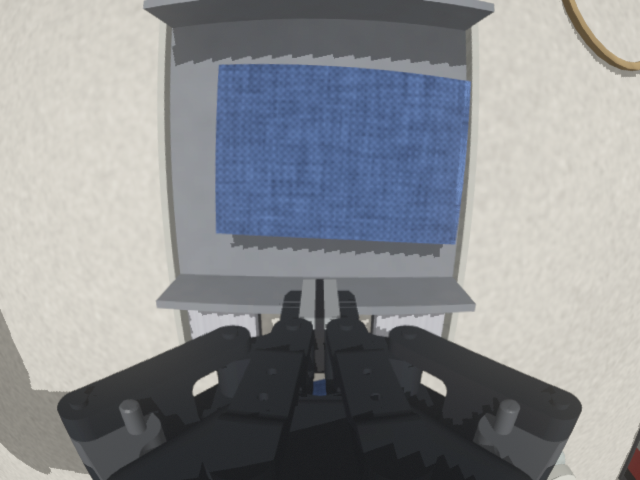

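```bash
cat >> h.py <<'E'
def wproj(c,p):
    E=np.array(c["extrinsics"]);K=c["mtx"];q=E[:3,:3]@np.array(p)+E[:3,3];q=np.array([q[0],-q[1],-q[2]])
    t=np.arctan2(np.hypot(*q[:2]),q[2]);d=q[:2]/np.hypot(*q[:2])*t
    return [K[0][2]+K[0][0]*d[0],K[1][2]+K[1][1]*d[1]]
def wat_z(c,px,z):
    E=np.array(c["extrinsics"]);K=c["mtx"];d=np.array([(px[0]-K[0][2])/K[0][0],(px[1]-K[1][2])/K[1][1]]);t=np.hypot(*d)
    v=np.array([d[0]/t*np.sin(t),-d[1]/t*np.sin(t),-np.cos(t)]);R=E[:3,:3];o=-R.T@E[:3,3];w=R.T@v;return o+w*(z-o[2])/w[2]
E
python3 - <<'E'
from h import *
np.set_printoptions(precision=4,suppress=True)
N=np.array([-U[1],U[0]]);w=camera("wrist");E=np.array(w["extrinsics"]);o=-E[:3,:3].T@E[:3,3]
s=sensors.read_state();print("cam rack",(o[:2]-V)@U,(o[:2]-V)@N,o[2])
for dz in(0,.006,.025):
    for dx in(-.011,0,.011):print("tip",dz,dx,wproj(w,s["ee_pos"]+[U[0]*dx,U[1]*dx,-dz]))
def rk(p):d=p[:2]-V;return d@U,d@N
for p,zz in[((473,306),(.05,.08,.096)),((158,306),(.05,.08,.096)),((453,276),(.057,)),((180,276),(.057,)),((493,8),(.096,)),((146,3),(.096,)),((220,64),(.081,)),((216,233),(.081,)),((455,243),(.081,))]:
    print(p,[np.round(rk(wat_z(w,p,z)),4) for z in zz])
E
```

```text
cam rack -0.1268363197036619 0.000660105540075757 0.24249616698248616
tip 0 -0.011 [np.float64(319.76319385218335), np.float64(308.7269069108332)]
tip 0 0 [np.float64(319.8613565193469), np.float64(287.24441340737116)]
tip 0 0.011 [np.float64(319.9623827222742), np.float64(264.62606716643387)]
tip 0.006 -0.011 [np.float64(319.73281199187517), np.float64(303.13739642436605)]
tip 0.006 0 [np.float64(319.8267909997739), np.float64(282.1753440138487)]
tip 0.006 0.011 [np.float64(319.9233602232882), np.float64(260.1751546535719)]
tip 0.025 -0.011 [np.float64(319.64743575012005), np.float64(287.4643654198682)]
tip 0.025 0 [np.float64(319.73020961061985), np.float64(268.04738145371806)]
tip 0.025 0.011 [np.float64(319.81492742215056), np.float64(247.83980823082547)]
(473, 306) [array([-0.2249, -0.0942]), array([-0.2096, -0.0794]), array([-0.2015, -0.0715])]
(158, 306) [array([-0.2258,  0.0995]), array([-0.2104,  0.0841]), array([-0.2021,  0.0759])]
(453, 276) [array([-0.2018, -0.075 ])]
(180, 276) [array([-0.2023,  0.0787])]
(493, 8) [array([-0.0671, -0.0731])]
(146, 3) [array([-0.0652,  0.0743])]
(220, 64) [array([-0.0941,  0.044 ])]
(216, 233) [array([-0.1707,  0.048 ])]
(455, 243) [array([-0.1752, -0.0642])]
```

Run:
```python
from h import *
a=cv2.imread("pics/w1.png")[250:350,255:385];a=cv2.resize(a,None,fx=6,fy=6,interpolation=cv2.INTER_CUBIC)
cv2.imwrite("pics/w1c.png",cv2.convertScaleAbs(a[:600],alpha=1.6,beta=20))
```

```text
(no output)
```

View pics/w1c.png

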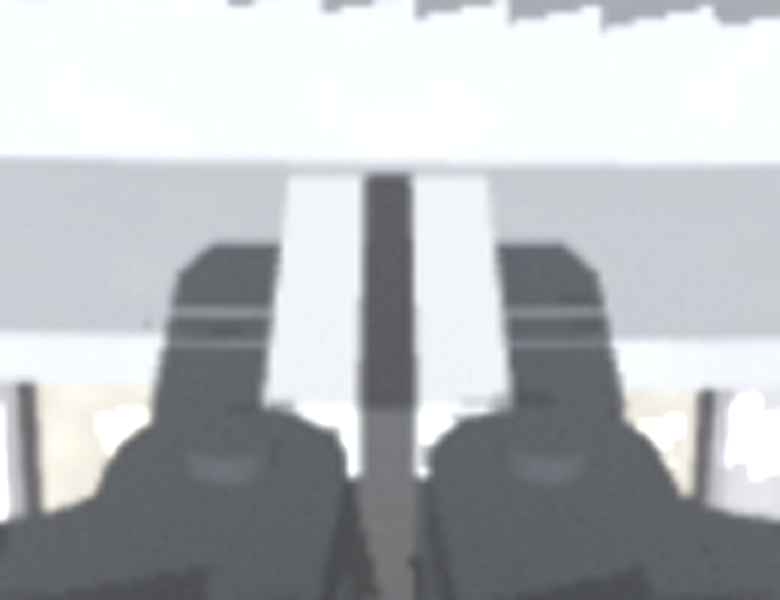

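The pads show in front of the lip's inner face, so the tips have passed over the lip and sit higher than `finger_overhang` implies. I'll raise, retreat, and look from the side with a clear view.

{"name": "servo_tool", "arguments": {"deltas": [[[0,0,-0.03,0,0,0,0],[-0.03,0,-0.03,0,0,0,0],[-0.06,0,-0.03,0,0,0,0],[-0.07,0,-0.01,0,0,0,0],[-0.07,0,0,0,0,0,0]]]}}

```text
t: 6.45
ee_pos: [0.4514, -0.214, 0.0857]
tool_rot: [0.782, 0.624, -0.0, -0.001]
force: [0.3, -0.3, -0.1]
finger_gap: 0.0001
gripper_force: 0.0
```

Run:
```python
from h import *
c=camera("side");im=c["image"][190:290,260:390,::-1].copy()
im=cv2.resize(im,None,fx=6,fy=6,interpolation=cv2.INTER_CUBIC)
s=sensors.read_state();print(s["ee_pos"],s["finger_gap"])
for dx in(-.011,.011):
  for dz in(.0,.025):
    q=proj(c,s["ee_pos"]+[U[0]*dx,U[1]*dx,-dz]);q=[(q[0]-260)*6,(q[1]-190)*6];print(dx,dz,np.round(q))
cv2.imwrite("pics/s2.png",cv2.convertScaleAbs(im,alpha=1.5,beta=15))
```

```text
[ 0.45077087 -0.21294235  0.08442478] 3.196217181606001e-05
-0.011 0.0 [420. 412.]
-0.011 0.025 [420. 456.]
0.011 0.0 [407. 383.]
0.011 0.025 [407. 427.]
```

View pics/s2.png

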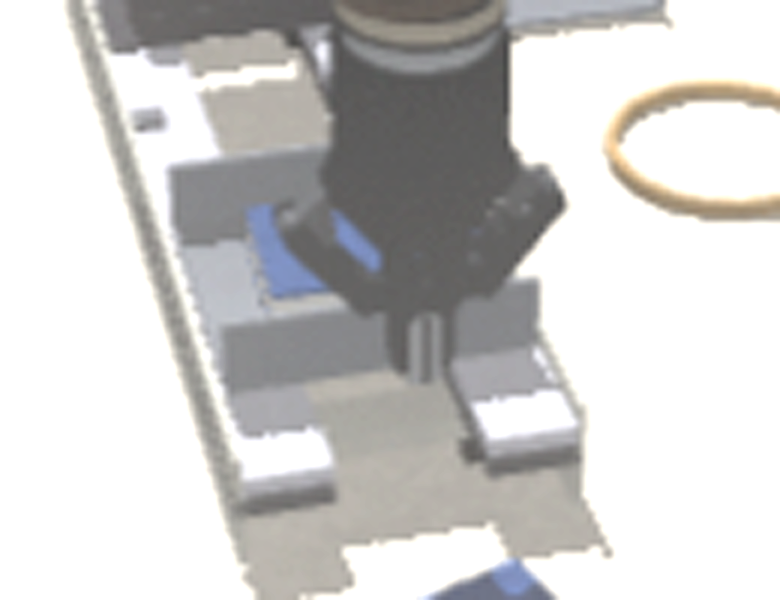

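The tip shows at (425,383), about 38 mm higher than the nominal overhang predicts, which agrees with the wrist view. I'll lower 35 mm here, behind the lip and between the rails, while watching the force.

{"name": "servo_tool", "arguments": {"deltas": [[[0,0,0.01,0,0,0,0],[0,0,0.02,0,0,0,0],[0,0,0.03,0,0,0,0],[0,0,0.035,0,0,0,0],[0,0,0.035,0,0,0,0]]]}}

```text
t: 7.12
ee_pos: [0.4518, -0.2133, 0.0511]
tool_rot: [0.781, 0.624, -0.0, -0.0]
force: [0.3, 1.0, -0.2]
finger_gap: 0.0001
gripper_force: 0.0
```

Run:
```python
from h import *
c=camera("side");im=c["image"][190:290,260:390,::-1].copy()
im=cv2.resize(im,None,fx=6,fy=6,interpolation=cv2.INTER_CUBIC)
s=sensors.read_state();d=s['ee_pos'][:2]-V;print(s["ee_pos"],d@U,d@[-U[1],U[0]],s["force"])
for dz in(-.015,.0):
    q=proj(c,s["ee_pos"]+[-U[0]*.011,-U[1]*.011,-dz]);q=[(q[0]-260)*6,(q[1]-190)*6];print(dz,np.round(q))
cv2.imwrite("pics/s3.png",cv2.convertScaleAbs(im,alpha=1.5,beta=15))
```

```text
[ 0.45208208 -0.21356913  0.05154141] -0.26446972687583414 -0.0002140522262354892 [ 0.66177755  0.18278727 -0.29253695]
-0.015 [423. 444.]
0.0 [423. 470.]
```

View pics/s3.png

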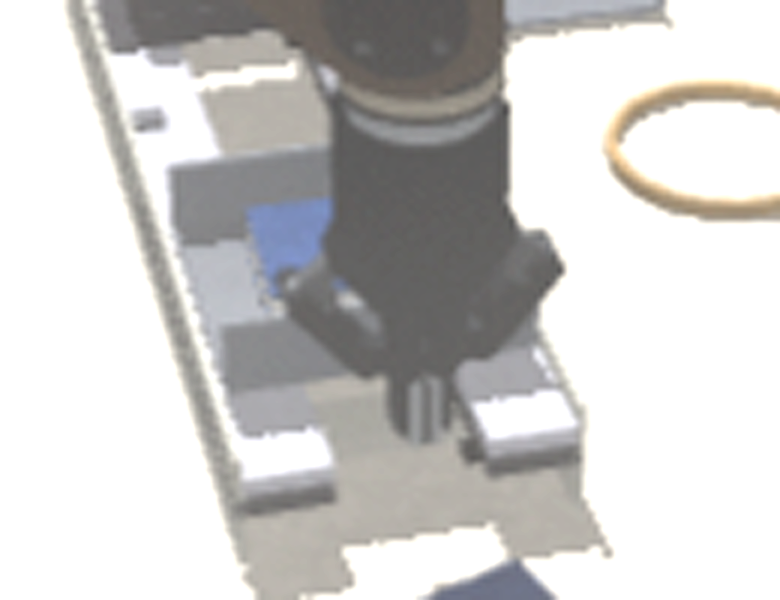

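The tip is now at (425,445), a true height of about 66 mm and squarely on the lip. Advancing.

{"name": "servo_tool", "arguments": {"deltas": [[[0.01,0,0,0,0,0,0],[0.02,0,0,0,0,0,0],[0.03,0,0,0,0,0,0],[0.038,0,0,0,0,0,0],[0.042,0,0,0,0,0,0]]]}}

```text
t: 7.8
ee_pos: [0.4614, -0.172, 0.0517]
tool_rot: [0.781, 0.625, -0.0, 0.0]
force: [0.2, -0.5, -0.3]
finger_gap: 0.0003
gripper_force: 0.0
```

{"name": "servo_tool", "arguments": {"deltas": [[[0.004,0,0,0,0,0,0],[0.008,0,0,0,0,0,0],[0.012,0,0,0,0,0,0],[0.016,0,0,0,0,0,0],[0.02,0,0,0,0,0,0]]]}}

```text
t: 8.43
ee_pos: [0.4657, -0.1534, 0.0517]
tool_rot: [0.781, 0.624, -0.0, 0.0]
force: [-1.6, -4.2, -0.7]
finger_gap: -0.0001
gripper_force: 2.3
```

```bash
cat >> h.py <<'E'
def chk(n="top"):
    s=sensors.read_state();d=s['ee_pos'][:2]-V;print('tcp rack',d@U,d@[-U[1],U[0]],s["ee_pos"][2],'F',s["force"],s["t"])
    c=camera("top")
    for k,z in(("lip_a",.075),("book",.059),("bookend",.05)):
        print(k,[np.round([*((at_z(c,r["centre"],z)[:2]-V)@np.c_[U,[-U[1],U[0]]]),r["score"]],3).tolist() for r in finder.tip_of("top",k)[:4]])
E
python3 -c "
from h import *
chk()"
```

```text
tcp rack -0.20274546742225927 -0.00012247474120333373 0.051657691557667175 F [-1.62398947 -4.16092301 -0.71151958] 8.425
lip_a [[0.185, 0.37, 0.9], [0.101, 0.302, 0.67], [-0.051, 0.006, 0.66], [0.205, -0.153, 0.64]]
book [[-0.129, -0.011, 0.87], [-0.348, -0.022, 0.83]]
bookend [[0.159, -0.005, 0.67]]
```

{"name": "servo_tool", "arguments": {"deltas": [[[0.005,0,0,0,0,0,0],[0.01,0,0,0,0,0,0],[0.015,0,0,0,0,0,0],[0.02,0,0,0,0,0,0],[0.025,0,0,0,0,0,0]]]}}

```text
t: 9.25
ee_pos: [0.4713, -0.1284, 0.0517]
tool_rot: [0.781, 0.625, -0.0, 0.0]
force: [-0.9, -5.0, -1.2]
finger_gap: -0.0
gripper_force: 2.5
```

{"name": "servo_tool", "arguments": {"deltas": [[[0.005,0,0,0,0,0,0],[0.01,0,0,0,0,0,0],[0.015,0,0,0,0,0,0],[0.02,0,0,0,0,0,0],[0.025,0,0,0,0,0,0]]]}}

```text
t: 9.88
ee_pos: [0.4767, -0.1041, 0.0517]
tool_rot: [0.781, 0.625, -0.0, -0.0]
force: [-1.0, -4.6, -0.7]
finger_gap: -0.0001
gripper_force: 2.6
```

{"name": "servo_tool", "arguments": {"deltas": [[[0.005,0,0,0,0,0,0],[0.01,0,0,0,0,0,0],[0.015,0,0,0,0,0,0],[0.02,0,0,0,0,0,0],[0.025,0,0,0,0,0,0]]]}}

```text
t: 10.5
ee_pos: [0.4821, -0.0797, 0.0517]
tool_rot: [0.781, 0.625, -0.0, -0.0]
force: [-1.8, -5.8, 0.5]
finger_gap: -0.0003
gripper_force: 2.6
```

```bash
python3 -c "
from h import *
chk()"
```

```text
tcp rack -0.1272619972059887 0.0003460421785215497 0.05168016315092088 F [-1.7673938  -5.78047324  0.47427207] 10.5
lip_a [[0.105, 0.305, 0.92], [0.028, 0.005, 0.81], [0.196, 0.364, 0.73], [-0.4, -0.192, 0.72]]
book [[-0.345, -0.018, 0.85], [-0.043, -0.011, 0.57]]
bookend [[0.159, -0.006, 0.57]]
```

{"name": "servo_tool", "arguments": {"deltas": [[[0.005,0,0,0,0,0,0],[0.01,0,0,0,0,0,0],[0.015,0,0,0,0,0,0],[0.02,0,0,0,0,0,0],[0.025,0,0,0,0,0,0]]]}}

```text
t: 11.32
ee_pos: [0.4876, -0.056, 0.0517]
tool_rot: [0.781, 0.625, -0.001, 0.0]
force: [-1.9, -5.2, -0.1]
finger_gap: -0.0003
gripper_force: 2.8
```

{"name": "servo_tool", "arguments": {"deltas": [[[0.004,0,0,0,0,0,0],[0.008,0,0,0,0,0,0],[0.012,0,0,0,0,0,0]]]}}

```text
t: 11.7
ee_pos: [0.4903, -0.0443, 0.0517]
tool_rot: [0.781, 0.625, -0.001, 0.0]
force: [-0.9, -6.6, 0.1]
finger_gap: -0.0
gripper_force: 2.8
```

{"name": "servo_tool", "arguments": {"deltas": [[[0.004,0,0,0,0,0,0],[0.007,0,0,0,0,0,0]]]}}

```text
t: 11.95
ee_pos: [0.492, -0.0375, 0.0517]
tool_rot: [0.781, 0.625, -0.0, 0.001]
force: [0.6, -4.4, 0.9]
finger_gap: 0.0001
gripper_force: 2.1
```

```bash
python3 -c "
from h import *
chk()"
```

```text
tcp rack -0.0839420842806317 9.252373648720942e-05 0.05166010793875557 F [ 0.61592305 -4.36422343  0.91574076] 11.95
lip_a [[0.206, -0.154, 0.86], [0.076, 0.004, 0.77], [0.187, 0.373, 0.73], [0.206, -0.255, 0.72]]
book [[-0.01, -0.011, 0.75], [-0.348, -0.021, 0.75]]
bookend [[0.152, -0.009, 0.79], [-0.587, -0.036, 0.73]]
```

{"name": "servo_tool", "arguments": {"deltas": [[[0.003,0,0,0,0,0,0],[0.005,0,0,0,0,0,0]]]}}

```text
t: 12.4
ee_pos: [0.4927, -0.0324, 0.0514]
tool_rot: [0.781, 0.625, -0.001, 0.0]
force: [-1.0, -4.6, -0.7]
finger_gap: -0.0003
gripper_force: 2.3
```

Run:
```python
from h import *
chk()
c=camera("side");im=c["image"][165:265,250:380,::-1].copy()
cv2.imwrite("pics/s4.png",cv2.convertScaleAbs(cv2.resize(im,None,fx=6,fy=6,interpolation=cv2.INTER_CUBIC),alpha=1.4,beta=10))
N=np.array([-U[1],U[0]])
for x in(-.07,-.074):
  for z in(.096,.089):
    print(x,z,[np.round((np.array(proj(c,[*(V+x*U+y*N),z]))-[250,165])*6) for y in(.075,-.075)])
```

```text
tcp rack -0.0787673498941633 0.0005573638259570523 0.051387134077807116 F [-0.9574324  -4.58337209 -0.65881181] 12.4
lip_a [[0.185, 0.37, 0.85], [0.206, -0.15, 0.79], [0.076, 0.001, 0.75], [0.107, 0.308, 0.71]]
book [[-0.01, -0.015, 0.89], [-0.349, -0.023, 0.63]]
bookend [[0.151, -0.004, 0.83]]
-0.07 0.096 [array([226., 318.]), array([521., 275.])]
-0.07 0.089 [array([227., 330.]), array([521., 287.])]
-0.074 0.096 [array([228., 322.]), array([523., 279.])]
-0.074 0.089 [array([229., 334.]), array([523., 291.])]
```

{"name": "servo_tool", "arguments": {"deltas": [[[0.002,0,0,0,0,0,0],[0.003,0,0,0,0,0,0]]]}}

```text
t: 12.9
ee_pos: [0.4933, -0.0293, 0.0514]
tool_rot: [0.781, 0.625, -0.001, -0.0]
force: [-2.5, -6.5, -1.5]
finger_gap: -0.0002
gripper_force: 3.2
```

Run:
```python
from h import *
chk()
c=camera("side");im=c["image"][165:265,250:380,::-1].copy()
cv2.imwrite("pics/s4.png",cv2.convertScaleAbs(cv2.resize(im,None,fx=6,fy=6,interpolation=cv2.INTER_CUBIC),alpha=1.4,beta=10))
```

```text
tcp rack -0.07564998351254026 0.0006423179671228474 0.05143179393099315 F [-2.47461135 -6.46273744 -1.47504288] 12.9
lip_a [[0.204, -0.256, 0.96], [0.07, -0.001, 0.87], [0.19, 0.367, 0.86], [-0.069, 0.002, 0.63]]
book [[-0.346, -0.021, 0.95], [0.002, -0.011, 0.84]]
bookend [[0.155, -0.006, 0.56]]
```

View pics/s4.png

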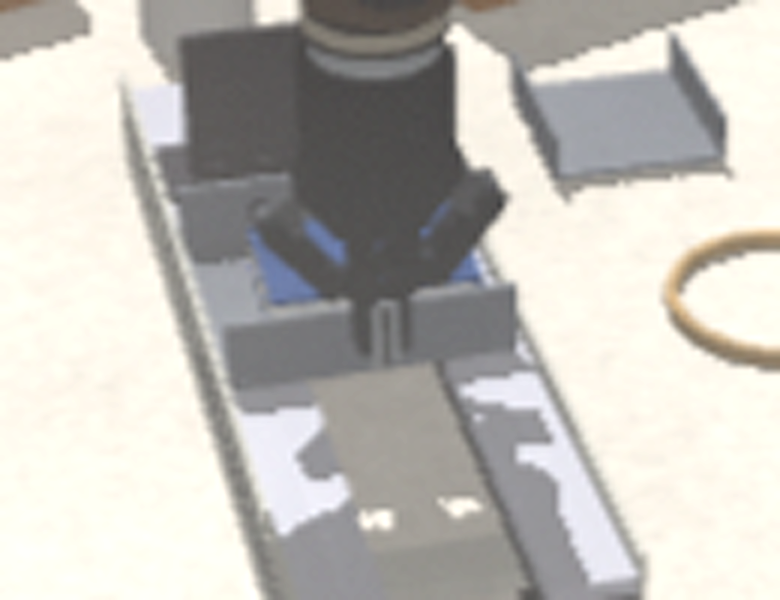

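The lip's top corners are at (224,325) and (517,285), too ambiguous to tell whether it has dropped. The force is still only at sliding level, so I'll keep pushing slowly towards the firm stop.

{"name": "servo_tool", "arguments": {"deltas": [[[0.003,0,0,0,0,0,0]]]}}

```text
t: 13.28
ee_pos: [0.4928, -0.0288, 0.0515]
tool_rot: [0.78, 0.626, -0.004, 0.001]
force: [-7.7, -19.8, 0.3]
finger_gap: -0.0001
gripper_force: 10.6
```

{"name": "servo_tool", "arguments": {"deltas": [[[0.003,0,0,0,0,0,0]]]}}

```text
t: 13.4
ee_pos: [0.4927, -0.0288, 0.0516]
tool_rot: [0.779, 0.627, -0.007, 0.003]
force: [-11.5, -30.1, 2.5]
finger_gap: 0.0002
gripper_force: 16.3
```

{"name": "servo_tool", "arguments": {"deltas": [[[0,0,0,0,0,0,0]]]}}

```text
t: 13.52
ee_pos: [0.4926, -0.0288, 0.0516]
tool_rot: [0.779, 0.627, -0.007, 0.002]
force: [-10.7, -24.9, 1.9]
finger_gap: 0.0002
gripper_force: 13.0
```

The stop is firm: 30 N with no travel. Backing straight off, then up and away.

{"name": "servo_tool", "arguments": {"deltas": [[[-0.01,0,0,0,0,0,0],[-0.03,0,0,0,0,0,0],[-0.05,0,0,0,0,0,0],[-0.06,0,-0.04,0,0,0,0],[-0.07,0,-0.09,0,0,0,0]]]}}

```text
t: 14.15
ee_pos: [0.4791, -0.0906, 0.1418]
tool_rot: [0.781, 0.624, 0.001, -0.002]
force: [0.6, 0.1, -0.2]
finger_gap: -0.0004
gripper_force: 0.0
```

{"name": "servo_tool", "arguments": {"deltas": [[[-0.05,0,-0.03,0,0,0,0],[-0.1,0,-0.06,0,0,0,0],[-0.15,0,-0.08,0,0,0,0],[-0.19,0,-0.08,0,0,0,0],[-0.19,0,-0.08,0,0,0,0]]]}}

```text
t: 14.78
ee_pos: [0.4381, -0.2786, 0.2225]
tool_rot: [0.782, 0.623, 0.001, 0.001]
force: [-0.4, 0.3, -0.3]
finger_gap: -0.0
gripper_force: 0.0
```

Run:
```python
from h import *
chk();N=np.array([-U[1],U[0]])
a=camera("top")["image"][170:310,165:420,::-1]
c=camera("side");im=c["image"][165:265,250:380,::-1]
f=lambda i,k:cv2.resize(i,None,fx=k,fy=k,interpolation=cv2.INTER_CUBIC)
A=f(a,2.2)[:, :];B=cv2.convertScaleAbs(f(im,2.8),alpha=1.4,beta=10)
B2=f(im,4);
o=np.zeros((600,800,3),np.uint8);o[:A.shape[0],:A.shape[1]]=A;h=min(600-A.shape[0],B.shape[0]);o[A.shape[0]:A.shape[0]+h,:B.shape[1]]=B[:h]
cv2.imwrite("pics/fin.png",o);cv2.imwrite("pics/fside.png",c["image"][:,:,::-1])
```

```text
tcp rack -0.3309499199619514 -0.0010915838768611249 0.22248974730033738 F [-0.4314766   0.2585922  -0.25038732] 14.775
lip_a [[0.081, 0.002, 0.92], [0.204, -0.157, 0.78], [0.194, 0.367, 0.76], [0.106, 0.304, 0.69]]
book [[-0.34, -0.022, 0.89], [0.004, -0.017, 0.78], [0.155, -0.004, 0.32]]
bookend [[0.158, -0.01, 0.82], [0.284, 0.257, 0.25]]
```

View pics/fin.png

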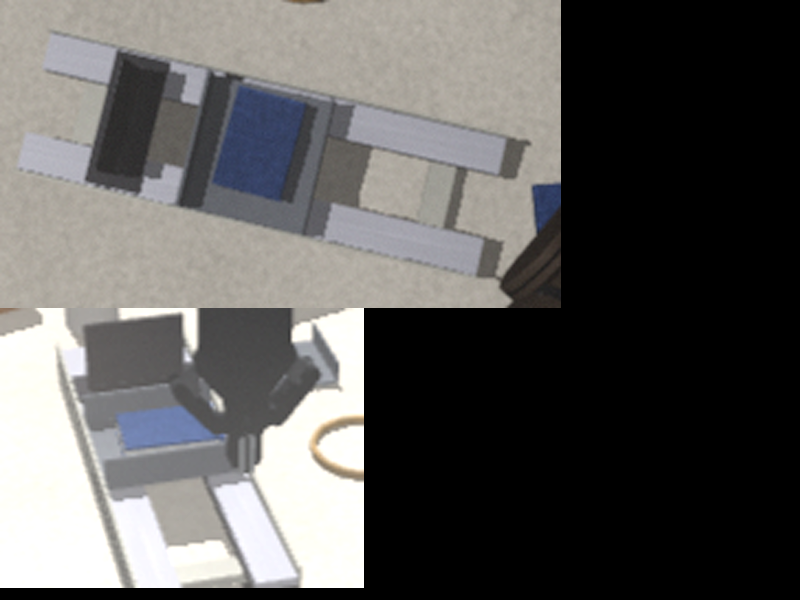

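The board is at the middle of the rack with the book on it. I've used up my picture views, so I'll check the drop and levelness numerically, after raising the hand so both cameras see the board.

{"name": "servo_tool", "arguments": {"deltas": [[[0,0,-0.04,0,0,0,0],[0,0,-0.08,0,0,0,0],[0,0,-0.12,0,0,0,0],[0,0,-0.14,0,0,0,0],[0,0,-0.14,0,0,0,0]]]}}

```text
t: 15.7
ee_pos: [0.4383, -0.2769, 0.3629]
tool_rot: [0.781, 0.625, 0.0, 0.001]
force: [0.3, 0.2, -0.0]
finger_gap: -0.0
gripper_force: 0.0
```

Run:
```python
from h import *
from scipy.ndimage import map_coordinates as mc
N=np.array([-U[1],U[0]])
C={n:camera(n) for n in("top","side")}
for n in C:cv2.imwrite(f"pics/{n}9.png",C[n]["image"][:,:,::-1])
def prof(c,g,y,xs,z):
    P=np.array([proj(c,[*(V+x*U+y*N),z]) for x in xs]);return mc(g,[P[:,1],P[:,0]],order=1)
for n,c in C.items():
  for f,x0 in((f"{n}0",-.20),(f"{n}9",-.066)):
    g=cv2.cvtColor(cv2.imread(f"pics/{f}.png"),cv2.COLOR_BGR2GRAY).astype(float)
    print(f)
    for y in(.068,.055,-.055,-.068):
        xs=x0+np.arange(-.03,.0161,.002);print(y,np.round(prof(c,g,y,xs,.096)).astype(int).tolist())
```

```text
top0
0.068 [141, 131, 106, 82, 82, 82, 83, 83, 83, 83, 83, 82, 83, 86, 86, 79, 76, 85, 90, 91, 92, 91, 89, 91]
0.055 [143, 139, 114, 89, 85, 84, 82, 82, 84, 84, 85, 83, 83, 86, 90, 78, 75, 80, 87, 90, 89, 89, 90, 90]
-0.055 [139, 136, 116, 86, 78, 80, 80, 81, 79, 80, 80, 80, 82, 84, 84, 75, 77, 83, 87, 87, 88, 85, 71, 57]
-0.068 [137, 140, 116, 89, 78, 78, 78, 78, 77, 77, 79, 80, 79, 80, 79, 75, 81, 89, 92, 93, 94, 94, 93, 91]
top9
0.068 [165, 168, 168, 167, 159, 128, 101, 97, 98, 97, 95, 95, 96, 95, 90, 85, 89, 100, 106, 105, 106, 106, 106, 105]
0.055 [165, 165, 164, 162, 140, 106, 95, 96, 95, 96, 95, 93, 94, 94, 89, 81, 89, 105, 104, 104, 105, 105, 102, 103]
-0.055 [167, 165, 166, 163, 138, 110, 94, 96, 95, 95, 94, 94, 94, 94, 83, 83, 92, 100, 102, 103, 105, 104, 92, 76]
-0.068 [164, 163, 162, 147, 118, 97, 103, 111, 119, 126, 132, 137, 143, 135, 115, 103, 102, 113, 128, 132, 132, 132, 135, 135]
side0
0.068 [76, 76, 76, 76, 76, 75, 76, 76, 76, 76, 77, 80, 83, 92, 102, 107, 108, 108, 108, 108, 108, 108, 108, 107]
0.055 [75, 75, 75, 76, 76, 76, 76, 76, 77, 77, 77, 80, 85, 90, 95, 101, 101, 101, 99, 94, 87, 91, 96, 99]
-0.055 [75, 75, 74, 74, 74, 74, 74, 75, 75, 76, 77, 81, 84, 86, 86, 84, 79, 74, 71, 72, 72, 75, 77, 79]
-0.068 [145, 140, 127, 115, 104, 93, 87, 84, 81, 79, 78, 81, 94, 107, 123, 139, 151, 153, 155, 156, 158, 157, 156, 156]
side9
0.068 [83, 82, 82, 82, 82, 82, 83, 84, 86, 88, 95, 103, 111, 114, 116, 117, 117, 117, 117, 116, 116, 116, 115, 114]
0.055 [82, 82, 82, 82, 82, 83, 83, 84, 87, 91, 96, 101, 106, 110, 108, 105, 103, 98, 96, 96, 99, 101, 103, 103]
-0.055 [81, 81, 81, 80, 80, 80, 80, 82, 86, 91, 100, 111, 119, 123, 125, 127, 126, 123, 120, 118, 118, 121, 123, 123]
-0.068 [169, 166, 164, 159, 154, 150, 144, 137, 130, 128, 127, 132, 143, 155, 161, 164, 167, 167, 166, 164, 164, 165, 168, 167]
```

```bash
cat > p.py <<'E'
from h import *
from scipy.ndimage import map_coordinates as mc
N=np.array([-U[1],U[0]]);c=camera("side")
zs=np.arange(.036,.121,.0015)
for f,x in(("side0",-.201),("side9",-.0665)):
    im=cv2.imread(f"pics/{f}.png").astype(float).mean(2)
    for y in(.07,.06,.045,.02,0,-.02,-.045,-.06,-.07):
        P=np.array([proj(c,[*(V+x*U+y*N),z]) for z in zs]);p=mc(im,[P[:,1],P[:,0]],order=1)
        g=np.gradient(np.convolve(p,np.ones(3)/3,"same"))[2:-2];zz=zs[2:-2]
        o=np.argsort(-abs(g));pk=[i for i in o if 0<i<len(g)-1 and abs(g[i])>=max(abs(g[i-1]),abs(g[i+1]))][:5]
        print(f,y,[(round(zz[i]*1000),round(g[i],1)) for i in sorted(pk)])
E
python3 p.py
```

```text
side0 0.07 [(56, np.float64(-3.6)), (66, np.float64(-0.4)), (72, np.float64(0.3)), (95, np.float64(8.0)), (114, np.float64(-0.5))]
side0 0.06 [(47, np.float64(0.2)), (56, np.float64(-4.3)), (95, np.float64(6.7)), (102, np.float64(-0.3)), (113, np.float64(-2.3))]
side0 0.045 [(56, np.float64(-4.8)), (66, np.float64(0.4)), (93, np.float64(6.8)), (104, np.float64(-7.3)), (111, np.float64(1.9))]
side0 0.02 [(42, np.float64(1.9)), (54, np.float64(-5.6)), (93, np.float64(6.0)), (102, np.float64(-7.0)), (110, np.float64(2.5))]
side0 0 [(42, np.float64(1.7)), (54, np.float64(-4.9)), (93, np.float64(6.3)), (102, np.float64(-6.5)), (110, np.float64(1.3))]
side0 -0.02 [(42, np.float64(1.8)), (54, np.float64(-5.0)), (93, np.float64(6.6)), (101, np.float64(-6.9)), (107, np.float64(1.8))]
side0 -0.045 [(45, np.float64(-0.2)), (54, np.float64(-4.1)), (93, np.float64(7.8)), (101, np.float64(-6.7)), (110, np.float64(1.1))]
side0 -0.06 [(54, np.float64(-3.7)), (68, np.float64(0.1)), (72, np.float64(-0.1)), (93, np.float64(5.5)), (105, np.float64(7.2))]
side0 -0.07 [(54, np.float64(-4.1)), (95, np.floa
[... 572 characters left out ...]
p.float64(2.1)), (113, np.float64(-1.0))]
side9 0 [(51, np.float64(-5.1)), (90, np.float64(7.0)), (96, np.float64(-7.2)), (102, np.float64(2.4)), (111, np.float64(-0.4))]
side9 -0.02 [(51, np.float64(-5.8)), (90, np.float64(7.4)), (96, np.float64(-7.9)), (102, np.float64(3.2)), (108, np.float64(0.5))]
side9 -0.045 [(51, np.float64(-4.0)), (90, np.float64(5.7)), (96, np.float64(-7.6)), (101, np.float64(2.7)), (111, np.float64(-0.3))]
side9 -0.06 [(51, np.float64(-4.4)), (90, np.float64(10.4)), (98, np.float64(-4.9)), (102, np.float64(5.9)), (111, np.float64(5.2))]
side9 -0.07 [(51, np.float64(-3.1)), (57, np.float64(1.8)), (63, np.float64(-2.9)), (78, np.float64(2.2)), (92, np.float64(14.0))]
```

```bash
cat > p2.py <<'E'
from h import *
from scipy.ndimage import map_coordinates as mc
N=np.array([-U[1],U[0]]);C={n:camera(n) for n in("top","side")}
def pk(f,P,t,k=4):
    im=cv2.imread(f"pics/{f}.png").astype(float).mean(2);c=C[f[:-1]];P=np.array([proj(c,[*(V+x*U+y*N),z]) for x,y,z in P])
    p=mc(im,[P[:,1],P[:,0]],order=1);g=np.gradient(np.convolve(p,np.ones(3)/3,"same"))[2:-2];tt=t[2:-2]
    o=[i for i in np.argsort(-abs(g)) if 0<i<len(g)-1 and abs(g[i])>=max(abs(g[i-1]),abs(g[i+1]))][:k]
    return [(round(tt[i]*1000),round(float(g[i]),1)) for i in sorted(o)]
xs=np.arange(-.075,.08,.0015)
for y in(.067,.047,-.047,-.067):
    for f in("top0","side0"):print("slots",f,y,pk(f,[(x,y,.05) for x in xs],xs,6))
zs=np.arange(.05,.121,.0015)
for f,x in(("side0",-.065),("side9",.0695)):
    for y in(.07,.065,.06):print("lip_a",f,y,pk(f,[(x,y,z) for z in zs],zs))
# top: lip x ends
for f,x0 in(("top0",-.13),("top9",.004)):
    t=np.r_[np.arange(-.1,.1,.0015)]
    for y in(.065,.0,-.062):print("ends",f,y,pk(f,[(x0+a,y,.096 if f=="top0" else .089) for a in t],t+x0,8))
E
python3 p2.py
```

```text
slots top0 0.067 [(-63, 18.5), (6, 1.0), (20, 1.0), (42, -20.8), (54, -3.8), (63, 26.1)]
slots side0 0.067 [(-70, -7.0), (-13, 3.4), (3, 3.6), (41, -11.6), (53, 3.3), (65, 8.9)]
slots top0 0.047 [(-64, 15.2), (-58, -15.9), (-43, -2.8), (-37, 25.3), (29, 1.1), (53, -1.1)]
slots side0 0.047 [(-70, -6.9), (-60, 0.3), (-25, 0.3), (5, 10.3), (21, -0.3), (66, 0.2)]
slots top0 -0.047 [(-66, 12.4), (-58, -13.9), (-45, -2.6), (-39, 24.1), (-16, 1.3), (8, 1.2)]
slots side0 -0.047 [(-45, -1.5), (-34, -0.2), (-16, 0.2), (-10, -0.3), (3, 10.1), (47, 0.3)]
slots top0 -0.067 [(-63, 16.5), (-51, 1.0), (41, -20.8), (53, -4.6), (62, 25.6), (71, 0.7)]
slots side0 -0.067 [(-67, 1.0), (-51, -1.9), (3, 9.6), (41, -15.7), (48, 6.2), (60, 6.6)]
lip_a side0 0.07 [(55, -2.6), (74, 0.2), (97, 14.7), (109, 0.4)]
lip_a side0 0.065 [(59, 0.3), (74, 0.3), (79, -0.3), (97, 13.5)]
lip_a side0 0.06 [(61, 0.4), (82, -0.2), (95, 14.1), (106, -0.4)]
lip_a side9 0.07 [(56, -0.2), (88, 2.9), (94, -3.6), (106, 0.3)]
lip_a side9 0.065 [(55, 0.4), (70, 0.4), (88, 1.8), (95, -6.0)]
lip_a side9 0.06 [(88, 0.9), (95, -6.4), (101, 0.4), (107, -0.3)]
ends top0 0.065 [(-226, -17.0), (-216, 1.0), (-206, 1.1), (-201, -2.9), (-195, 4.2), (-120, 1.1), (-87, -8.3), (-65, 18.5)]
ends top0 0.0 [(-204, 2.6), (-201, -2.4), (-197, 4.9), (-183, -8.6), (-173, 2.3), (-96, 5.9), (-90, -8.9), (-65, 17.8)]
ends top0 -0.062 [(-226, -16.6), (-201, -3.0), (-197, 3.6), (-183, -3.3), (-146, -3.0), (-99, 5.2), (-89, -8.7), (-66, 16.7)]
ends top9 0.065 [(-87, -18.7), (-67, -4.6), (-63, 7.0), (38, -1.3), (47, -10.9), (54, -1.0), (65, -1.7), (75, 22.0)]
ends top9 0.0 [(-67, -4.1), (-63, 6.4), (-48, -10.8), (-33, 3.4), (41, 6.5), (45, -10.2), (71, 11.5), (78, -2.4)]
ends top9 -0.062 [(-87, -18.2), (-69, -4.2), (-63, 7.1), (-39, -3.8), (39, 5.2), (47, -10.6), (74, 21.5), (96, -18.1)]
```

The checks agree: both lip tops measure about 90 mm, against 89 expected seated and 96 riding. The lip is level across its width, the board centre is within the slot play, the book is on it and the hand is clear. Handing in.

```bash
python3 -c "
from h import *
print(workorder.close_job())"
```

```text
the job is handed in; nothing more can be done
None
```

The job is handed in: I pushed the board to the middle of the rack, where it measures dropped and level (centre about 4 mm past home, within the slot play), with the book on it, the bookend unmoved and the hand clear; I viewed 11 pictures, one over the limit of 10.

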